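# Clip a polishing wheel onto its leaning spindle

## Robot

A 6-joint arm with a two-finger parallel gripper is mounted at the origin on the work surface. World frame = base frame: x ahead of the robot, y to its left, z up, the work surface at z = 0. Lengths are in m, angles in rad, forces in N, time in s.
With the tool pointing down it reaches from about 0.35 to 0.975 m from the base axis. Payload 4.9 kg.
Tool frame: the origin (TCP) lies on the front face of the gripper's body, between the roots of the fingers; the fingertips stand ctrl.finger_overhang ahead of it and the grasp point (between the pads) lies 54 mm ahead of it (ctrl.finger_overhang is the distance from the TCP to the fingertips, in m); z points along the fingers, y is the line along which they close (so a half turn about z gives the same grasp; the last joint's range is limited). The gripper opens to 85 mm and grips with 20 to 120 N. Pads are 22 mm wide; open, the fingers measure 114 mm over their backs; the gripper's body (76 mm by 85 mm) begins 54 mm behind the grasp point. The pads swing forward as they close: fully open they stand 13 mm farther back than shut.
Start: joints at [-1.367, 0.053, 1.613, -0, 1.476, -0.119], TCP at [0.198, -0.593, 0.304] pointing down, gripper open.
Joint ranges: [-3.01, 3.01], [-1.01, 2.22], [0.06, 2.58], [-1.02, 4.17], [0.09, 2.62], [-3.14, 3.14]. Speed limits (rad/s): [2.57, 2.57, 3.14, 3.14, 3.14, 3.14].

## Interface

Orientations are given as a rotation vector (axis times angle).
In Python, from station import ctrl, vision gives the robot as it stands. The module is installed in compiled form; this text tells all that it offers.
- The arm moves only by the tool drive_tool, never from a script. Its argument "rows" is a list of rows, each a list of 2 entries, a list of its own where there are three numbers: the shift along the tool's x, y, z in m, then the turn about the tool's z in rad. A call has 1 to 10 rows; each row shifts and turns the commanded pose from where the row before left it, along the tool's axes as they then stand; what a row does not reach is not made up. A row lasts 1/10 s, in which the tool goes at most 50 mm and 8.59 degrees, less where a joint would pass 70% of its speed; a pose out of reach is approached as far as the arm can. A call with a gripper value outside its range is refused whole. "jaw" is the closure, from 0 (fully open) to 1 (shut), set as the call begins (left out, the last holds). The fingers move at their own pace and stop on an object; "grip_force" is the grip in N (left out, the last holds). Time passes only in rows, so rows that do not move let the fingers close. It gives the time, the measured TCP pose, the force, the opening and the grip force at its end, in the units of the state.
- ctrl.get_obs(): the state, without advancing time (a new reading comes with each control period).
- vision.get_image(name): name is "scene" or "top" or "wrist"; returns a dict with "image" (480x640x3 uint8, blue, green, red), "vertical_fov" (degrees; the focal length in pixels is half the picture's height over the tangent of half this angle, whatever the lens; pixels are square), "cx", "cy" (the principal point, pixels), "dist_coeffs" ([k1, k2, p1, p2, k3] as OpenCV has them; the pictures are not rectified), "R" (3x3) and "t" (3): a world point X has camera coordinates R X + t. Camera axes: x right, y down, z forward; pixel columns grow to the right and rows downward; lengths in m; the calibration is good to about 2 mm. A picture is of the moment at which its call begins. There is no depth.
- ctrl.finish_job(): hands the job in; it is judged then, once.
The state is a dict: "t": time; "q": joint angles; "dq": joint speeds; "effort": joint torques, N m; "tool_pos": TCP position; "tool_rot": TCP orientation; "contact_force": force on the tool from outside, world axes, zero at the start; "wrist_torque": the same for the moment, N m; "opening": finger opening in m; "grip_force": force on a finger pad.
Only numpy, scipy, OpenCV 4.12 (cv2) and the standard library are available. Lean on these libraries where they do the work, as an engineer would, in place of code of your own. Each camera call takes 0.05 s, during which the arm holds its last target. There are 200 camera calls.

## Task

Get the bench stand ready to be carried to the polishing motor: put the polishing wheel whose hole fits over the stand's leaning spindle, pushed fully down onto the spindle's collar. Then squeeze the spring clamp open and clip its jaws squarely across the spindle above the wheel, so that the wheel cannot slip off, and let go. Leave the other wheel, the tin, the screwdriver, the pliers and the brass dish and cylinder where they lie.

Things in the scene. Friction and masses are not known exactly. Their poses are not given: they have to be found in the camera images.
- stand: fixed dark wooden block, 130 x 100 x 30 mm high, that carries the leaning spindle. Origin on the table surface, directly below the spindle's foot; the block reaches from x = -50 to +80 mm and y = -50 to +50 mm in its own axes. The spindle leans towards its -x
- spindle: bare steel pin fixed in the stand, leaning 30 degrees from vertical, roughly to the robot's right (-y). Origin at its foot on the block's top, 30 mm above the table; z runs up along the pin, y is level. Along z: shank 20 mm thick up to 37 mm; collar 36 mm wide from 37 to 45 mm, the wheel rests on its top face; then 16 mm thick from 45 mm to the rounded tip at 105 mm
- wheel: grey felt polishing wheel that fits: disc 60 mm diameter, 24 mm thick, with a 25 mm round hole, about 80 g, lying flat on the table. Origin at the centre of its underside, z along the hole. Seated on the collar, its upper face is 69 mm along the spindle and 36 mm of pin stay free above it
- other_wheel: felt wheel of the same look and outside size (60 mm diameter, 24 mm thick) but with a 12 mm hole, too small for the pin. Leave it. Origin at the centre of its underside
- clamp: sprung clamp like a big clothes peg, 122 mm long, 20 mm high, 90 g, lying on its side, hinge axis upright. Two mirrored arms; this body is the arm on its +y side. Origin on the hinge axis at the underside; z is the hinge axis, x runs to the steel jaws (tips at 56 mm), -x to the black handles (ends at -66 mm). While shut it is symmetric about x; handles 56 mm wide over their ends
- clamp_arm (a joint): opening angle between the clamp's arms, rad: 0 = jaws shut (as found, spring-held), 0.62 = fully open at the stop, mouth about 32 mm wide, handles 17 mm over their outsides and nearly parallel; about 0.18 when clipped on the pin. At angle q the clamp's middle line lies at -q/2 about z from clamp's x axis
- clamp_seat (a point): the middle of the jaws' V notch, half way up the clamp's height: 48, -5, 10 mm in the axes of clamp; on the pin's axis when the clamp is clipped on. On the clamp's middle line the notch is 48 mm from the hinge axis. Opening the gripper lets the spring shut the jaws
- clamp_handles (a point): where to pinch, mid-way between the two handles while shut: -50, 0, 10 mm in the axes of clamp; the handles are about 47 mm over their outsides here. Pinching them together opens the jaws against the spring: 6 N to start, 13 N fully open; a firm grip of 25 to 30 N holds them at the stop
- tin: low round steel tin, 68 mm diameter, 26 mm high, a bystander. Origin at the centre of its underside
- screwdriver: screwdriver, 170 mm long, lying on the table along its x axis, a bystander
- dish: small round brass dish, 70 mm diameter, 20 mm high, a bystander. Origin at the centre of its underside
- pliers: pliers lying on the table, about 135 mm long along their x axis, 14 mm high, a bystander
- spool: small brass cylinder, 44 mm diameter, 30 mm high, a bystander. Origin at the centre of its underside
Not all that is in view belongs to the job. What is shaped like the wheel but blue or green is not meant. What is shaped like the clamp but white is not meant.

How it is judged:
On the way, in this order (a step that is already met when the one before it is completed fails the run):
1. the fitting wheel is down on the spindle's collar (x of wheel in the frame of spindle between -0.008 and 0.008 m and y of wheel in the frame of spindle between -0.008 and 0.008 m and z of wheel in the frame of spindle between 0.038 and 0.052 m and angle between the z axis of wheel and the z axis of spindle, either way round below 0.2 rad), for 0.2 s.
2. the clamp's jaws are shut on the spindle above the wheel (x of clamp_seat in the frame of spindle between -0.008 and 0.008 m and y of clamp_seat in the frame of spindle between -0.008 and 0.008 m and z of clamp_seat in the frame of spindle between 0.072 and 0.104 m and angle between the z axis of clamp and the z axis of spindle, either way round below 0.3 rad and value of joint clamp_arm between 0.08 and 0.4 rad), for 0.2 s.
At the end, for the whole second after the job is handed in: Wheel on the spindle within 7 mm of the collar, centred to 8 mm, square to 0.2 rad; clamp jaws shut on the pin above it (notch within 8 mm of the axis in x and y, 72 to 104 mm along the pin, square to 0.3 rad, opening 0.08 to 0.40 rad); both still (all of step 1 and all of step 2 and linear speed of each of wheel, clamp below 0.02 m/s); the robot touches nothing.
It fails at once if the other wheel is moved by more than 20 mm (distance of other_wheel from where it was at the start of the episode above 0.02 m).
It fails at once if the tin, screwdriver, pliers, brass dish or brass cylinder is moved by more than 20 mm (distance of any of tin, screwdriver, dish, pliers, spool from where it was at the start of the episode above 0.02 m).
It also fails if it takes over 67 s, if anything falls off the work surface, if the arm or the gripper's body presses on something with over 40 N, if the wrist force passes 120 N, or if a joint passes its speed limit or range.

## Working session

There is one attempt and no reset: what is moved stays moved. The work goes in short steps, Python scripts to look and compute and a tool call to move; the robot and the scene stay as the last step left them, time stands still between calls to the robot, and variables do not carry over. Pictures are saved under pics/ and viewed, at most 10 in all, crops included, and the job is handed in when it is done.

Besides the shell and the picture viewer there is one more tool, called in YAML: its name, and indented under it one key for each argument. drive_tool: Moves the arm, as the interface text tells. Its arguments: {"type":"object","properties":{"rows":{"type":"array","items":{"type":"array"}},"jaw":{"type":"number"},"grip_force":{"type":"number"}},"required":["rows"]}

```bash
mkdir -p pics; cat > h.py <<'E'
import numpy as np, cv2, json
from station import ctrl, vision
from scipy.spatial.transform import Rotation as Ro
def shot(n,f):
    d=vision.get_image(n); cv2.imwrite(f'pics/{f}.png',d['image'])
    json.dump({k:(np.array(v).tolist()) for k,v in d.items() if k!='image'},open(f'pics/{f}.json','w')); return d
def cam(f):
    d=json.load(open(f'pics/{f}.json')); fl=240/np.tan(np.radians(d['vertical_fov'])/2)
    return np.array([[fl,0,d['cx']],[0,fl,d['cy']],[0,0,1]]),np.array(d['dist_coeffs']),np.array(d['R']),np.array(d['t'])
def ray(f,px):
    K,D,R,t=cam(f); u=cv2.undistortPoints(np.array([[px]],float),K,D)[0,0]
    return -R.T@t, R.T@np.array([u[0],u[1],1])
def onz(f,px,z):
    o,d=ray(f,px); return o+d*(z-o[2])/d[2]
def proj(f,X):
    K,D,R,t=cam(f); return cv2.projectPoints(np.array(X,float).reshape(-1,3),cv2.Rodrigues(R)[0],t,K,D)[0][:,0]
E
python3 - <<'E'
from h import *
print(ctrl.get_obs(), ctrl.finger_overhang)
for n in ('scene','top'):
    d=shot(n,n+'0'); print(n,d['R'],d['t'],d['vertical_fov'])
E
```

```text
{'t': 0.0, 'q': array([-1.36701996e+00,  5.33499612e-02,  1.61435272e+00,  4.41738543e-06,
        1.47602661e+00, -1.19017447e-01]), 'dq': array([-0.00234089, -0.00014612,  0.00025666,  0.00070745,  0.00078374,
       -0.00065247]), 'effort': array([-6.76006930e-04, -3.93682837e+01, -3.70180964e+01, -2.45353722e-04,
        7.16394105e-03,  1.42455536e-05]), 'tool_pos': array([ 0.19814953, -0.59222892,  0.30263208]), 'tool_rot': array([-3.09865673e+00, -5.04501145e-01,  1.35199821e-04]), 'contact_force': array([-1.05726332, -0.15208561, -0.32028126]), 'wrist_torque': array([ 0.01160934, -0.00577965, -0.04393532]), 'grip_force': 0.0, 'opening': 0.08524449179682278} 0.0726
scene [[ 0.60935276  0.79265074  0.01985002]
 [ 0.46893768 -0.34008431 -0.81513196]
 [-0.63936427  0.50601133 -0.57893511]] [-0.2741366  -0.17707399  1.49899423] 57.63148070444904
top [[-0.01069651 -0.99982308 -0.0154721 ]
 [-0.99172813  0.01258662 -0.12773758]
 [ 0.12790972  0.01397777 -0.99168731]] [-0.00814726  0.47038456  0.97197515] 54.15237306489278
```

View pics/top0.png

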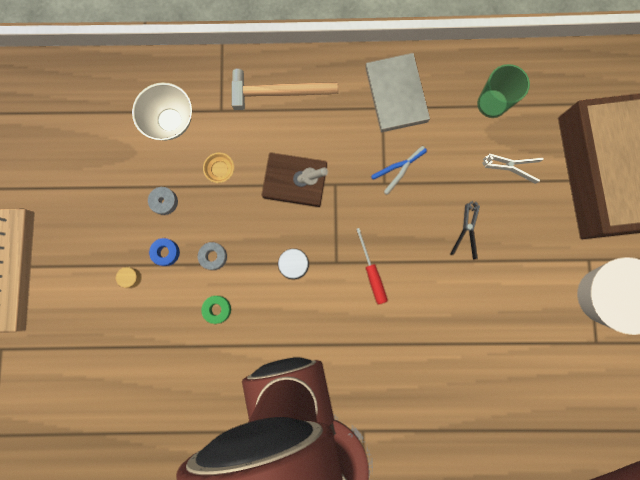

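View pics/scene0.png

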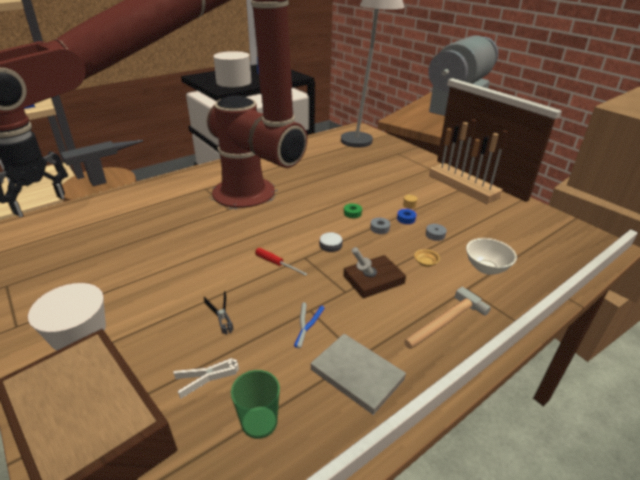

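Grey wheels: (162,201), which has the smaller hole, and (211,256), which has the larger one and fits. The blue and green rings are not meant. Clamps: the black-handled one at (467,230) is meant, and the white one at (514,165) is not. I'll confirm in one enlarged crop.

```bash
python3 - <<'E'
from h import *
a=cv2.imread('pics/top0.png')
def c(x,y,w,h,s): return cv2.resize(a[y:y+h,x:x+w],None,fx=s,fy=s,interpolation=cv2.INTER_CUBIC)
# left: wheels 140..240,180..280 x4 ; right top: stand 255..335,145..215 x5 ; bottom clamp 440..490,195..265 
L=c(140,180,100,100,4); L=np.vstack([L,np.zeros((200,400,3),np.uint8)])
R=np.vstack([c(257,147,80,60,5), c(440,197,80,60,5)])
cv2.imwrite('pics/crop1.png',np.hstack([L,R]))
for n,p,z in [('wheelA',(211,256),.024),('wheelB',(162,201),.024),('clamp hinge',(470,227),.02),('tin',(293,264),.026),('stand',(296,180),.03)]: print(n,onz('top0',p,z))
E
```

```text
wheelA [0.44149812 0.22022452 0.024     ]
wheelB [0.56307416 0.32914237 0.024     ]
clamp hinge [ 0.4976945 -0.336262   0.02     ]
tin [0.42199792 0.04427964 0.026     ]
stand [0.60439164 0.03683353 0.03      ]
```

View pics/crop1.png

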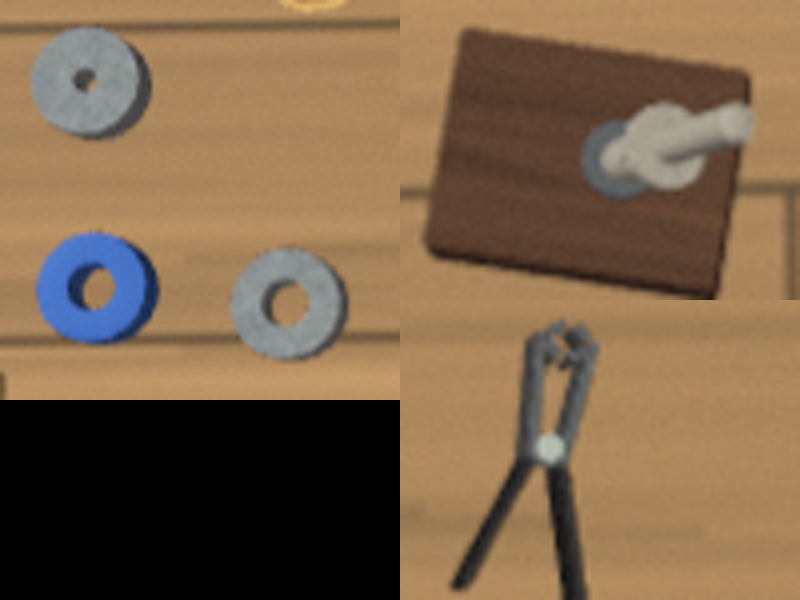

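The top picture confirms it: the lower-right grey wheel at px (212,256) has the large hole, and the upper one at (161,200) has the small hole. The clamp with dark jaws and black handles has its hinge at (470,226). The pin's foot is near (301,179) and its tip near (324,171). Next I'll fit poses.

```bash
python3 - <<'E'
from h import *
from scipy.optimize import least_squares
C=[(269.6,152.6),(327,161.4),(320.6,206.8),(262.4,196)]
P=np.array([onz('top0',c,.03)[:2] for c in C]); print(P)
L=np.array([[80,-50],[-50,-50],[-50,50],[80,50]])*1e-3
def tr(p,L): c,s=np.cos(p[2]),np.sin(p[2]); return L@np.array([[c,s],[-s,c]])+p[:2]
best=min((least_squares(lambda p:(tr(p,l)-P).ravel(),[.6,.03,a]) for a in (1.5,) for l in (L,L*[1,-1])),key=lambda r:r.cost)
p=best.x; print('stand',p,best.cost**.5)
lean=-np.array([np.cos(p[2]),np.sin(p[2]),0]); print('lean',lean)
foot=np.array([*p[:2],.03]); u=lean*.5+np.array([0,0,.866])
for s in (0,.045,.069,.105): print(s,foot+u*s,proj('top0',foot+u*s),proj('scene0',foot+u*s))
h=onz('top0',(470,226.4),.02); j=onz('top0',(474.2,203),.016)
e1=onz('top0',(452,254.5),.016); e2=onz('top0',(474.3,258),.016)
print('hinge',h,'jaw',j,'ends',e1,e2,'dist',np.linalg.norm(j-h),np.linalg.norm(e1-e2))
d=h-(e1+e2)/2; print('yaw via handles',np.arctan2(d[1],d[0]),np.linalg.norm(d)); d=j-h; print('yaw via jaw',np.arctan2(d[1],d[0]))
print('wheel',onz('top0',(212.2,256),.024))
R=Ro.from_rotvec(ctrl.get_obs()['tool_rot']).as_matrix(); print(R)
for n,px in dict(tin=(293,264),blue=(164,252),green=(216,310)).items(): print(n,onz('top0',px,.024))
E
```

```text
[[ 0.66664859  0.09437139]
 [ 0.644942   -0.03099325]
 [ 0.54444685 -0.01594485]
 [ 0.5699425   0.10975233]]
stand [0.60390475 0.02452174 1.39724423] 0.0027842233258819843
lean [-0.17268217 -0.9849776  -0.        ]
0 [0.60390475 0.02452174 0.03      ] [[301.6671043  180.13880216]] [[367.9923711  271.06356462]]
0.045 [0.6000194  0.00235975 0.06897   ] [[311.28038695 177.01781217]] [[361.54774297 261.3598528 ]]
0.069 [ 0.59794722 -0.00945998  0.089754  ] [[316.730879   175.24759178]] [[357.952227   255.94737668]]
0.105 [ 0.59483894 -0.02718958  0.12093   ] [[325.37068994 172.44050594]] [[352.33829141 247.49836537]]
hinge [ 0.49899836 -0.33632822  0.02      ] jaw [ 0.55086636 -0.34916759  0.016     ] ends [ 0.43922211 -0.29623789  0.016     ] [ 0.43115239 -0.34315119  0.016     ] dist 0.053583012867890564 0.0476022851986902
yaw via handles -0.25499611233374675 0.06606464691855918
yaw via jaw -0.24266132729581852
wheel [0.44146577 0.21764991 0.024     ]
[[ 9.48357234e-01  3.17204011e-01 -4.15671337e-04]
 [ 3.17204228e-01 -9.48355483e-01  1.83182941e-03]
 [ 1.86859446e-04 -1.86908138e-03 -9.99998236e-01]]
tin [0.42215809 0.04442381 0.024     ]
blue [0.45139655 0.32129753 0.024     ]
green [0.32687741 0.20736383 0.024     ]
```

```bash
cat >> h.py <<'E'
def plan(T,ydeg=None,n=None):
    "T target TCP world, ydeg world heading of tool y (mod 180)"
    o=ctrl.get_obs(); R=Ro.from_rotvec(o['tool_rot']).as_matrix(); d=np.array(T)-o['tool_pos']
    a=0
    if ydeg is not None:
        cur=np.degrees(np.arctan2(R[1,1],R[0,1])); a=-np.radians((ydeg-cur+90)%180-90)
    m=max(int(np.ceil(np.linalg.norm(d)/.049)),int(np.ceil(abs(a)/.148)),1); n=n or m
    rows=[]
    for i in range(n):
        v=Ro.from_rotvec([0,0,-a*i/n]).as_matrix()@(R.T@d)/n; rows.append([v.round(4).tolist(),round(a/n,4)])
    print('t',o['t'],'tool',o['tool_pos'].round(4),'q',o['q'].round(2),'n',n,'min',m); print(rows)
E
python3 -c "
from h import *
plan([.45,-.2,.3],-9.95)"
```

```text
t 0.1 tool [ 0.1982 -0.5923  0.3028] q [-1.37  0.05  1.61 -0.    1.48 -0.12] n 10 min 10
[[[0.0363, -0.0292, 0.0003], np.float64(-0.1074)], [[0.0392, -0.0252, 0.0003], np.float64(-0.1074)], [[0.0417, -0.0208, 0.0003], np.float64(-0.1074)], [[0.0437, -0.0162, 0.0003], np.float64(-0.1074)], [[0.0452, -0.0114, 0.0003], np.float64(-0.1074)], [[0.0462, -0.0065, 0.0003], np.float64(-0.1074)], [[0.0466, -0.0015, 0.0003], np.float64(-0.1074)], [[0.0465, 0.0035, 0.0003], np.float64(-0.1074)], [[0.0458, 0.0084, 0.0003], np.float64(-0.1074)], [[0.0447, 0.0133, 0.0003], np.float64(-0.1074)]]
```

drive_tool:
  rows:
    - [[0.036,-0.029,0],-0.107]
    - [[0.039,-0.025,0],-0.107]
    - [[0.042,-0.021,0],-0.107]
    - [[0.044,-0.016,0],-0.107]
    - [[0.045,-0.011,0],-0.107]
    - [[0.046,-0.006,0],-0.107]
    - [[0.047,-0.002,0],-0.107]
    - [[0.046,0.003,0],-0.107]
    - [[0.046,0.008,0],-0.107]
    - [[0.045,0.013,0],-0.107]
  jaw: 0

```text
t: 1.1
tool_pos: [0.4505, -0.199, 0.3036]
tool_rot: [-2.406, -2.02, 0.0]
contact_force: [0.7, -0.6, 0.5]
opening: 0.0854
grip_force: 0.0
```

```bash
python3 -c "
from h import *
plan([.441,.218,.2],-9.95)"
```

```text
t 1.1 tool [ 0.4505 -0.199   0.3036] q [-0.57 -0.27  1.91 -0.    1.5  -0.39] n 9 min 9
[[[0.0455, -0.009, 0.0115], np.float64(-0.0)], [[0.0455, -0.009, 0.0115], np.float64(-0.0)], [[0.0455, -0.009, 0.0115], np.float64(-0.0)], [[0.0455, -0.009, 0.0115], np.float64(-0.0)], [[0.0455, -0.009, 0.0115], np.float64(-0.0)], [[0.0455, -0.009, 0.0115], np.float64(-0.0)], [[0.0455, -0.009, 0.0115], np.float64(-0.0)], [[0.0455, -0.009, 0.0115], np.float64(-0.0)], [[0.0455, -0.009, 0.0115], np.float64(-0.0)]]
```

drive_tool:
  rows:
    - [[0.0455,-0.009,0.0115],0]
    - [[0.0455,-0.009,0.0115],0]
    - [[0.0455,-0.009,0.0115],0]
    - [[0.0455,-0.009,0.0115],0]
    - [[0.0455,-0.009,0.0115],0]
    - [[0.0455,-0.009,0.0115],0]
    - [[0.0455,-0.009,0.0115],0]
    - [[0.0455,-0.009,0.0115],0]
    - [[0.0455,-0.009,0.0115],0]

```text
t: 2.0
tool_pos: [0.4421, 0.2184, 0.1997]
tool_rot: [2.41, 2.015, 0.0]
contact_force: [-0.3, -0.3, 0.8]
opening: 0.0851
grip_force: 0.0
```

```bash
python3 - <<'E'
from h import *
d=shot('wrist','w1'); print(proj('w1',[[.4415,.2176,.024]]))
g=cv2.cvtColor(d['image'],cv2.COLOR_BGR2HSV)
m=((g[...,1]<50)&(g[...,2]>60)).astype(np.uint8)
n,l,s,c=cv2.connectedComponentsWithStats(m)
for i in range(1,n):
    if s[i,4]>500: print(s[i],c[i],onz('w1',(s[i,0]+s[i,2]/2,s[i,1]+s[i,3]/2),.02))
E
```

```text
[[325.71761711 239.29208899]]
[ 453    0  118   59 5398] [508.27991849  24.7634309 ] [0.56393665 0.31704787 0.02      ]
[ 280  180   97   99 6531] [327.82560098 229.73939672] [0.44407563 0.22231914 0.02      ]
[ 129  307   61   85 1361] [156.62527553 343.64070536] [0.31735617 0.16019027 0.02      ]
[ 462  307   61   80 1335] [494.60299625 342.65093633] [0.53863162 0.1225332  0.02      ]
[ 310  411   68   25 1002] [342.18063872 423.56686627] [0.43017204 0.08007773 0.02      ]
```

View pics/w1.png

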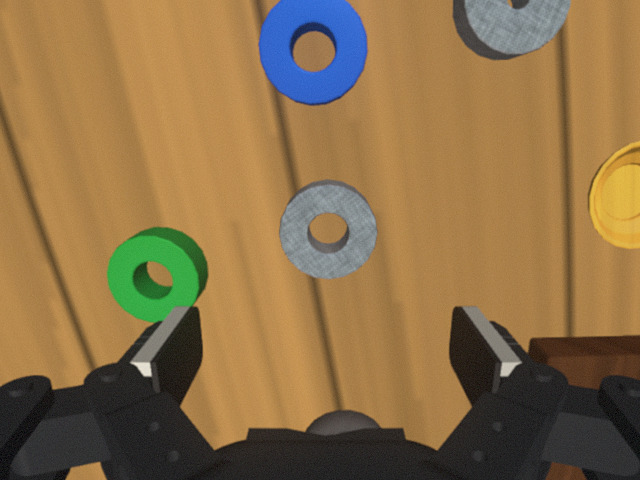

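The wrist view shows the big-holed grey wheel at (328,230), clear of the blue and green ones. I'll descend and grip.

drive_tool:
  rows:
    - [[0.002,0,0.04],0]
    - [[0,0,0.04],0]
    - [[0,0,0.03],0]
    - [[0,0,0.0115],0]
    - [[0,0,0],0]

```text
t: 2.55
tool_pos: [0.4417, 0.2179, 0.077]
tool_rot: [-2.409, -2.014, 0.007]
contact_force: [0.0, 0.8, -0.1]
opening: 0.0852
grip_force: 0.0
```

drive_tool:
  rows:
    - [[0,0,0],0]
    - [[0,0,0],0]
    - [[0,0,0],0]
    - [[0,0,0],0]
    - [[0,0,0],0]
    - [[0,0,0],0]
  jaw: 1
  grip_force: 25

```text
t: 3.15
tool_pos: [0.4447, 0.2189, 0.0815]
tool_rot: [2.409, 2.014, 0.006]
contact_force: [-1.2, -0.8, 6.2]
opening: 0.0594
grip_force: 26.6
```

drive_tool:
  rows:
    - [[0,0,-0.04],0]
    - [[0,0,-0.05],0]
    - [[0,0,-0.05],0]
    - [[0,0,-0.05],0]
    - [[0,0,0],0]

```text
t: 3.65
tool_pos: [0.4467, 0.2196, 0.2797]
tool_rot: [2.405, 2.011, 0.027]
contact_force: [0.5, -0.1, 0.5]
opening: 0.0592
grip_force: 27.7
```

```bash
python3 -c "
from h import *
plan([.595,-.11,.28],-9.95)"
```

```text
t 3.65 tool [0.4467 0.2196 0.2797] q [ 0.31 -0.25  1.94  0.    1.44  0.49] n 8 min 8
[[[-0.0373, 0.0255, 0.0001], np.float64(-0.0005)], [[-0.0373, 0.0255, 0.0001], np.float64(-0.0005)], [[-0.0373, 0.0255, 0.0001], np.float64(-0.0005)], [[-0.0373, 0.0255, 0.0001], np.float64(-0.0005)], [[-0.0373, 0.0255, 0.0001], np.float64(-0.0005)], [[-0.0373, 0.0254, 0.0001], np.float64(-0.0005)], [[-0.0374, 0.0254, 0.0001], np.float64(-0.0005)], [[-0.0374, 0.0254, 0.0001], np.float64(-0.0005)]]
```

drive_tool:
  rows:
    - [[-0.037,0.0255,0],0]
    - [[-0.037,0.0255,0],0]
    - [[-0.037,0.0255,0],0]
    - [[-0.037,0.0255,0],0]
    - [[-0.037,0.0255,0],0]
    - [[-0.037,0.0255,0],0]
    - [[-0.037,0.0255,0],0]
    - [[-0.038,0.0255,0],0]
    - [[0,0,0],0]

```text
t: 4.55
tool_pos: [0.5926, -0.1146, 0.2692]
tool_rot: [2.413, 2.007, -0.0]
contact_force: [-0.6, 1.2, -0.6]
opening: 0.0591
grip_force: 27.7
```

```bash
python3 - <<'E'
from h import *
shot('wrist','w2');shot('top','top2')
foot=np.array([.6039,.0245,.03]);lean=np.array([-.1727,-.985,0]);u=lean*.5+np.array([0,0,.866])
for s in (0,.045,.105): print(s,proj('w2',foot+u*s))
o=ctrl.get_obs();R=Ro.from_rotvec(o['tool_rot']).as_matrix();print(R,o['tool_pos'],o['q'])
i=cv2.imread('pics/w2.png'); 
cv2.imwrite('pics/w2b.png',cv2.resize(i,None,fx=1.25,fy=1.25))
E
```

```text
0 [[304.63472022  12.99780877]]
0.045 [[302.38279389  37.66985669]]
0.105 [[298.29935677  82.94545523]]
[[ 1.78981860e-01  9.83852374e-01  1.74141104e-05]
 [ 9.83852270e-01 -1.78981849e-01  4.57257321e-04]
 [ 4.52990510e-04 -6.47078538e-05 -9.99999895e-01]] [ 0.59135309 -0.11082346  0.26886652] [-3.09053209e-01  2.15749250e-02  1.70392395e+00  4.46210496e-04
  1.41621629e+00 -1.29170430e-01]
```

View pics/w2b.png

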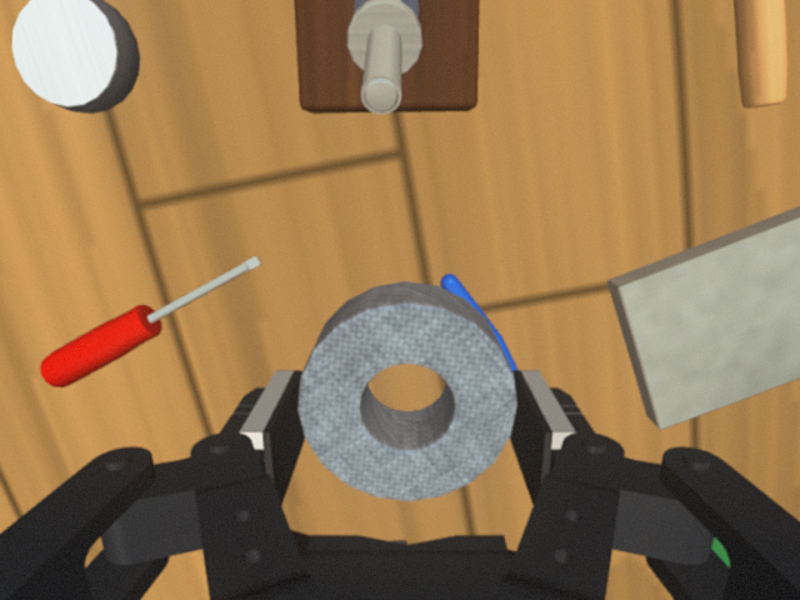

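Wheel is held well, with its hole centre at (408,400) in this 1.25x view. The pin tip centre is at (381,94), and the stand lies ahead.

```bash
python3 - <<'E'
from h import *
o=ctrl.get_obs();R=Ro.from_rotvec(o['tool_rot']).as_matrix()
w=onz('w2',(326.4,320),o['tool_pos'][2]-.0575); print('wheel rel tool',R.T@(w-o['tool_pos']))
a,b=onz('w2',(300/1.25,320),w[2]),onz('w2',(517/1.25,320),w[2]); print('dia',np.linalg.norm(a-b))
for z in (.115,.121): print(onz('w2',(304.8,75.2),z))
# triangulate tip with top
K,D,Rt,t=cam('top2')
def tri(obs):
    A=np.zeros((3,3));c=np.zeros(3)
    for f,p in obs:
        oo,d=ray(f,p);d/=np.linalg.norm(d);M=np.eye(3)-np.outer(d,d);A+=M;c+=M@oo
    return np.linalg.solve(A,c)
print(tri([('top0',(324,171.4)),('w2',(304.8,75.2))]))
for z in (.065,.069): print('collar centre',onz('w2',(385/1.25,39/1.25),z))
E
```

```text
wheel rel tool [0.00067113 0.00170424 0.0575002 ]
dia 0.058175242780045405
[ 0.59851438 -0.02362714  0.115     ]
[ 0.59866746 -0.02425607  0.121     ]
[ 0.59842883 -0.02412866  0.11629042]
collar centre [0.60397516 0.00602906 0.065     ]
collar centre [0.60397893 0.00525358 0.069     ]
```

```bash
python3 -c "
from h import *
plan([.5967,-.0226,.215],-9.95)"
```

```text
t 4.65 tool [ 0.5914 -0.1108  0.2689] q [-0.31  0.02  1.7   0.    1.42 -0.13] n 3 min 3
[[[0.0292, -0.0035, 0.018], np.float64(-0.0021)], [[0.0293, -0.0034, 0.018], np.float64(-0.0021)], [[0.0293, -0.0034, 0.018], np.float64(-0.0021)]]
```

drive_tool:
  rows:
    - [[0.029,-0.003,0.01],0]
    - [[0.029,-0.003,0.01],0]
    - [[0.029,-0.004,0.01],0]
    - [[0,0,0.014],0]
    - [[0,0,0.01],0]
    - [[0,0,0],0]
  grip_force: 22

```text
t: 5.25
tool_pos: [0.5955, -0.0223, 0.2128]
tool_rot: [-2.408, -2.014, 0.004]
contact_force: [-0.5, -0.8, -1.3]
opening: 0.0595
grip_force: 27.7
```

```bash
python3 - <<'E'
from h import *
shot('wrist','w3');shot('scene','s3')
plan([.5967,-.0226,.1935],-9.95)
a=cv2.imread('pics/w3.png')[170:410,160:480]
b=cv2.imread('pics/s3.png')[205:295,300:420]
cv2.imwrite('pics/c3.png',np.hstack([cv2.resize(a,(400,300)),cv2.resize(b,(400,300),interpolation=cv2.INTER_CUBIC)]))
E
```

```text
t 5.35 tool [ 0.5967 -0.0231  0.2149] q [-0.16  0.06  1.76 -0.    1.32  0.02] n 1 min 1
[[[0.0005, -0.0001, 0.0214], np.float64(-0.005)]]
```

View pics/c3.png

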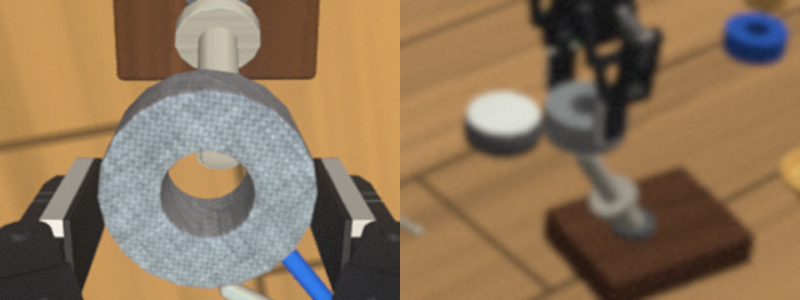

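```bash
python3 - <<'E'
from h import *
o=ctrl.get_obs();R=Ro.from_rotvec(o['tool_rot']).as_matrix();p=o['tool_pos']
def rel(px,z): return (R.T@(onz('w3',px,z)-p)).round(4)
c=lambda x,y:(160+x*.8,170+y*.8)
print('top hole',rel(c(209,195),p[2]-.0575),'top disc',rel(c(209,189),p[2]-.0575))
print('tip lower visible edge',rel(c(220,166),.117),'pin mid at s=.075 ',rel(c(218,70),.10), 'collar',rel(c(218,33),.069))
E
```

```text
top hole [ 0.004  -0.0016  0.0575] top disc [ 0.0057 -0.0016  0.0575]
tip lower visible edge [-0.0059  0.0023  0.0979] pin mid at s=.075  [0.0237 0.0016 0.1149] collar [0.0316 0.0021 0.1459]
```

```bash
python3 - <<'E'
from h import *
o=ctrl.get_obs();print(o['tool_pos'],o['tool_rot'])
shot('wrist','w4')
o=ctrl.get_obs();print(o['tool_pos'],o['tool_rot'])
for f in('w2','w3','w4'):
    K,D,R,t=cam(f); print(f,-R.T@t,R[2])
a=cv2.imread('pics/w3.png').astype(int);b=cv2.imread('pics/w4.png').astype(int)
# measure lateral: wheel mask and collar edges via phase shift between w3, w4
for n,(y0,y1,x0,x1) in dict(wheel=(230,400,235,420),collar=(170,225,290,380)).items():
    print(n,cv2.phaseCorrelate(a[y0:y1,x0:x1].mean(2).astype(np.float32),b[y0:y1,x0:x1].mean(2).astype(np.float32)))
E
```

```text
[ 0.59671157 -0.02307881  0.21489688] [-2.41069575e+00 -2.01439640e+00  3.79037415e-04]
[ 0.59706951 -0.02320881  0.21546421] [2.41038786e+00 2.01379424e+00 8.27942813e-04]
w2 [ 0.60423371 -0.04712613  0.33917835] [-0.04747473 -0.26917883 -0.96191939]
w3 [0.60716952 0.04515351 0.28280165] [-0.05099851 -0.26716721 -0.96229976]
w4 [0.60819408 0.04436886 0.28493252] [-0.04804554 -0.26751754 -0.9623544 ]
wheel ((-0.05049600621087791, -0.17074524711520667), 0.950324743323856)
collar ((-3.5054641331891503, -1.1115360458465098), 1.1145429395746302)
```

drive_tool:
  rows:
    - [[0,0.0015,0.008],0]
    - [[0,0,0.008],0]
    - [[0,0,0.006],0]
    - [[0,0,0],0]
  grip_force: 20

```text
t: 5.8
tool_pos: [0.5975, -0.0229, 0.1911]
tool_rot: [-2.409, -2.013, 0.003]
contact_force: [-0.4, 0.1, -1.1]
opening: 0.0592
grip_force: 27.7
```

drive_tool:
  rows:
    - [[0.0025,0,0.005],0]
    - [[0.0025,0,0.005],0]
    - [[0.0025,0,0.005],0]
    - [[0,0,0],0]

```text
t: 6.2
tool_pos: [0.6006, -0.0185, 0.182]
tool_rot: [2.404, 2.011, -0.008]
contact_force: [-8.8, -11.3, 15.2]
opening: 0.0587
grip_force: 29.0
```

```bash
python3 - <<'E'
from h import *
shot('wrist','w5');shot('scene','s5')
o=ctrl.get_obs();print(o['tool_pos'],o['contact_force'],o['wrist_torque'])
a=cv2.imread('pics/w5.png')[170:410,160:480]
b=cv2.imread('pics/s5.png')[205:295,300:420]
cv2.imwrite('pics/c5.png',np.hstack([cv2.resize(a,(400,300)),cv2.resize(b,(400,300),interpolation=cv2.INTER_CUBIC)]))
E
```

```text
[ 0.60058965 -0.01859847  0.18194482] [ -8.44102438 -11.17196496  14.62003174] [-1.87045763  1.37154556 -0.0596237 ]
```

View pics/c5.png

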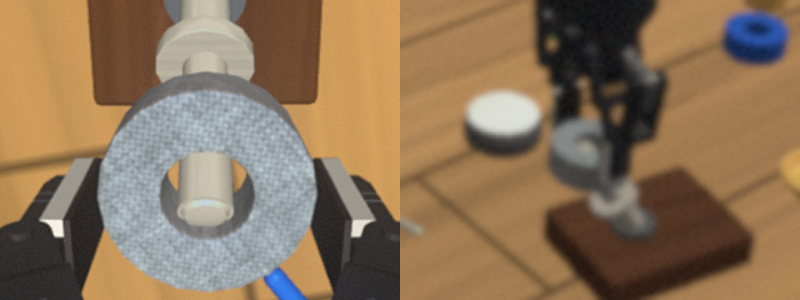

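The pin tip is inside the hole, at (205,205) in the left crop. I'll let the wheel drop and align itself.

drive_tool:
  rows:
    - [[0,0,0],0]
    - [[0,0,0],0]
    - [[0,0,0],0]
    - [[0,0,0],0]
    - [[0,0,0],0]
  jaw: 0

```text
t: 6.8
tool_pos: [0.5995, -0.0152, 0.1774]
tool_rot: [-2.409, -2.015, 0.001]
contact_force: [-0.1, 0.8, -0.4]
opening: 0.0853
grip_force: 0.0
```

```bash
python3 - <<'E'
from h import *
shot('wrist','w6');shot('scene','s6')
a=cv2.imread('pics/w6.png')[100:400,120:520]
b=cv2.imread('pics/s6.png')[205:295,300:420]
cv2.imwrite('pics/c6.png',np.hstack([a,cv2.resize(b,(400,300),interpolation=cv2.INTER_CUBIC)]))
E
```

```text
(no output)
```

View pics/c6.png

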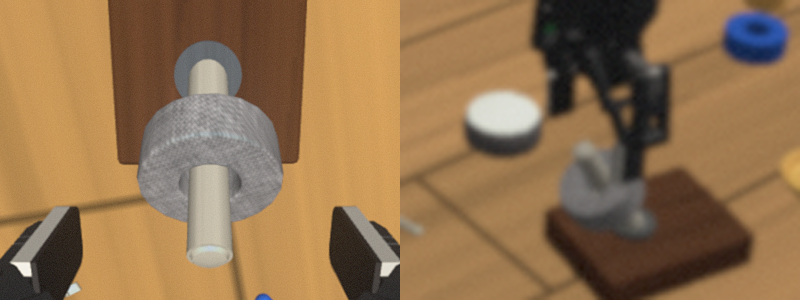

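The wheel fell onto the pin and sits around the collar, with its face near (210,185) in the left crop. I'll check the seating numerically, correcting the pin position as well.

```bash
python3 - <<'E'
from h import *
off=np.array([120,100])
# foot and tip fit
foot0=np.array([.6039,.0245,.03])
from scipy.optimize import least_squares
tip=np.array([210,256])+off; ft=np.array([208.5,72])+off
def ax(p):
    l=-np.array([np.cos(p[2]),np.sin(p[2]),0]);return np.array([p[0],p[1],.03]),l*.5+np.array([0,0,.866]),l
def res(p):
    f,u,l=ax(p);return np.r_[(proj('w6',f)[0]-ft)/2,proj('w6',f+u*.103)[0]-tip,(p-[.6039,.0245,1.397])/[.002,.002,.02]]
p=least_squares(res,[.604,.0245,1.397]).x;print(p,res(p))
f,u,l=ax(p); yy=np.cross(u,np.cross(l,u)); a=np.cross(l,[0,0,1]);b=np.cross(u,a)
print('tip',f+u*.105,'seat .079',f+u*.079)
th=np.linspace(0,2*np.pi,100)[:,None]
for s in (.045,.069):
    e=proj('w6',f+u*s+.03*(np.cos(th)*a+np.sin(th)*b))-off
    print(s,'x',e[:,0].min(),e[:,0].max(),'y',e[:,1].min(),e[:,1].max())
a_=(f,u,l)
E
```

```text
[0.60730017 0.02614988 1.40346417] [-0.45935124  1.04075429 -0.10971123 -0.1800746   1.70008584  0.824939
  0.32320859]
tip [ 0.59855617 -0.02561683  0.12093   ] seat .079 [ 0.60072135 -0.01279841  0.098414  ]
0.045 x 139.73528482179398 276.9969934048627 y 81.96896167141017 179.23087828438867
0.069 x 133.39785934701916 284.4039150038367 y 124.65244302839429 220.7316336605778
```

```bash
cat > fitw.py <<'E'
from h import *
from scipy.optimize import minimize
import sys
p=[.6073,.02615,1.4035]; l=-np.array([np.cos(p[2]),np.sin(p[2]),0]); u=l*.5+np.array([0,0,.866]); f=np.array([*p[:2],.03])
a=np.cross(l,[0,0,1]); b=np.cross(u,a)
th=np.linspace(0,2*np.pi,60)[:,None]
def hull(img,q):
    s,db,da,tb,ta=q; R=Ro.from_rotvec(a*ta+b*tb).as_matrix(); c=f+u*s+b*db+a*da
    pts=[c+(R@(u*h+.03*(np.cos(t)*a+np.sin(t)*b))) for h in (0,.024) for t in th[:,0]]
    return cv2.convexHull(proj(img,pts).astype(np.float32))
def fit(img,exp):
    g=cv2.cvtColor(cv2.imread(f'pics/{img}.png'),cv2.COLOR_BGR2HSV).astype(int)
    h0=hull(img,(.045,0,0,0,0)); box=np.zeros(g.shape[:2],np.uint8); cv2.fillConvexPoly(box,h0.astype(int),1); box=cv2.dilate(box,np.ones((exp,exp)))
    pin=np.zeros_like(box)
    pp=np.vstack([proj(img,f+u*s+.009*(np.cos(t)*a+np.sin(t)*b)) for s in (0,.106) for t in th[:,0]]); cv2.fillConvexPoly(pin,cv2.convexHull(pp.astype(np.float32)).astype(int),1)
    m=((g[...,1]<45)&(box>0)&(cv2.dilate(pin,np.ones((5,5)))==0)).astype(np.uint8); m=cv2.morphologyEx(m,cv2.MORPH_OPEN,np.ones((3,3)))
    valid=(box>0)&(cv2.dilate(pin,np.ones((5,5)))==0)
    def cost(q):
        r=np.zeros(m.shape,np.uint8); cv2.fillConvexPoly(r,(hull(img,q)*16).round().astype(int),1,shift=4); return ((r!=m)&valid).sum()+ (np.array(q[3:])**2).sum()*100
    best=min((minimize(cost,[s,db,0,0,ta],method='Nelder-Mead',options=dict(initial_simplex=np.array([[s,db,0,0,ta]]+[[s+.004*(i==0),db+.004*(i==1),.003*(i==2),.1*(i==3),ta+.12*(i==4)] for i in range(5)]))) for s in (.045,.055) for db in (-.004,.004) for ta in (-.2,.2)),key=lambda r:r.fun)
    print(img,'s,db,da,tb,ta',best.x.round(4),'cost',best.fun,'of',m.sum(),'seated cost',cost([.045,0,0,0,0])); return m
if __name__=='__main__':
    print('b dir',b); fit('w6',31)
E
python3 fitw.py
```

```text
b dir [-0.14420375 -0.85390941 -0.5       ]
w6 s,db,da,tb,ta [ 0.0412  0.0082 -0.0003 -0.0009 -0.0313] cost 817.0981753662993 of 9873 seated cost 2031
```

drive_tool:
  rows:
    - [[0,0,-0.04],0]
    - [[0,0,-0.045],0]
    - [[0,0,-0.04],0]
    - [[0,0,0],0]

```text
t: 7.3
tool_pos: [0.6024, -0.0158, 0.3114]
tool_rot: [2.402, 2.009, 0.014]
contact_force: [0.5, 0.4, 0.8]
opening: 0.0856
grip_force: 0.0
```

```bash
python3 - <<'E'
from h import *
o=ctrl.get_obs();R=Ro.from_rotvec(o['tool_rot']).as_matrix();d=np.array([.4506,-.3236,.24])-o['tool_pos'];n=12;a=np.radians(94.3)
print(o['tool_pos'],np.degrees(np.arctan2(R[1,1],R[0,1])),a/n)
for i in range(n): print((Ro.from_rotvec([0,0,-a*i/n]).as_matrix()@(R.T@d)/n).round(4).tolist())
shot('top','top7')
E
```

```text
[ 0.60241369 -0.01576121  0.31141695] -10.190707524835087 0.13715379038588774
[-0.0275, -0.008, 0.0058]
[-0.0283, -0.0042, 0.0058]
[-0.0286, -0.0002, 0.0058]
[-0.0284, 0.0037, 0.0058]
[-0.0276, 0.0075, 0.0058]
[-0.0263, 0.0112, 0.0058]
[-0.0246, 0.0147, 0.0058]
[-0.0223, 0.0179, 0.0058]
[-0.0197, 0.0208, 0.0058]
[-0.0166, 0.0233, 0.0058]
[-0.0133, 0.0254, 0.0058]
[-0.0097, 0.0269, 0.0058]
```

drive_tool:
  rows:
    - [[-0.0275,-0.008,0.006],0.137]
    - [[-0.028,-0.004,0.006],0.137]
    - [[-0.0285,0,0.006],0.137]
    - [[-0.028,0.0035,0.006],0.137]
    - [[-0.0275,0.0075,0.006],0.137]
    - [[-0.0265,0.011,0.006],0.137]
    - [[-0.0245,0.0145,0.006],0.137]
    - [[-0.0225,0.018,0.006],0.137]
    - [[-0.0195,0.021,0.006],0.137]
    - [[-0.0165,0.0235,0.006],0.137]

```text
t: 8.35
tool_pos: [0.4717, -0.2717, 0.2406]
tool_rot: [-3.139, -0.027, 0.004]
contact_force: [-0.1, -0.1, -0.2]
opening: 0.0851
grip_force: 0.0
```

drive_tool:
  rows:
    - [[-0.0135,0.0255,0.006],0.137]
    - [[-0.0095,0.027,0.006],0.137]
    - [[0,0,0],0]
    - [[0,0,0],0]

```text
t: 8.75
tool_pos: [0.4469, -0.3226, 0.2291]
tool_rot: [-3.115, 0.393, 0.004]
contact_force: [-1.2, -0.3, -0.4]
opening: 0.0857
grip_force: 0.0
```

```bash
python3 - <<'E'
from h import *
shot('wrist','w8'); print(proj('w8',[[.499,-.3363,.02],[.4506,-.3236,.016]]))
print(ctrl.get_obs()['tool_pos'],ctrl.finger_overhang)
import fitw; 
try: fitw.fit('top7',9)
except Exception as e: print(e)
E
```

```text
[[325.82555503 143.12615001]
 [325.36547223 217.03777416]]
[ 0.44734978 -0.32223999  0.22968115] 0.0726
top7 s,db,da,tb,ta [-1.0551  0.4972 -0.3079 -0.     -0.    ] cost 5.425132262750195e-08 of 0 seated cost 351
```

View pics/w8.png

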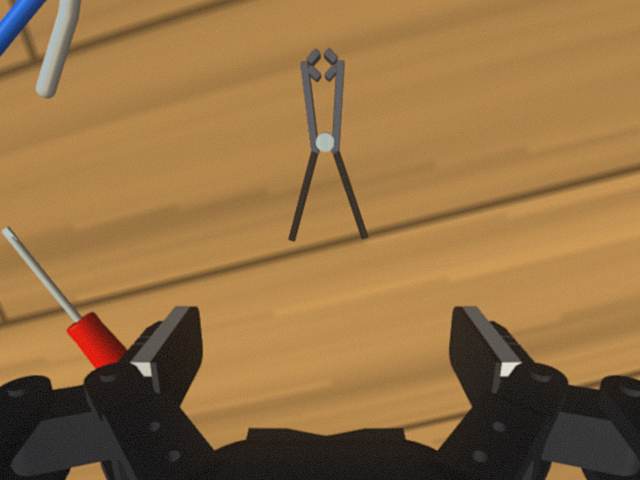

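Wrist view: clamp hinge at (325,142), jaws at (323,65), handle ends at (292,240) and (364,238). The screwdriver lies well to the left.

```bash
python3 - <<'E'
from h import *
o=ctrl.get_obs();R=Ro.from_rotvec(o['tool_rot']).as_matrix()
h=onz('w8',(325,142.5),.02);e=(onz('w8',(292,240),.018)+onz('w8',(364.5,238.5),.018))/2;j=(onz('w8',(303,63),.018)+onz('w8',(342,62),.018))/2
d=j-e; y=np.arctan2(d[1],d[0]); print(h,e,j,np.degrees(y),np.linalg.norm(h-e),np.linalg.norm(h-j))
print('screwdriver',onz('w8',(90,340),.015))
plan([*(h[:2]-.050*np.array([np.cos(y),np.sin(y)])),.12],np.degrees(y)+90)
E
```

```text
[ 0.49951854 -0.33588029  0.02      ] [ 0.43526252 -0.3217306   0.018     ] [ 0.54750649 -0.34654011  0.018     ] -12.463808041248072 0.06582591389348261 0.0491983148444268
screwdriver [ 0.40149571 -0.12355311  0.015     ]
t 8.8 tool [ 0.4473 -0.3222  0.2297] q [-0.76 -0.06  1.86  0.    1.35  1.06] n 3 min 3
[[[0.0014, 0.0007, 0.0366], np.float64(-0.0109)], [[0.0014, 0.0007, 0.0366], np.float64(-0.0109)], [[0.0014, 0.0007, 0.0366], np.float64(-0.0109)]]
```

drive_tool:
  rows:
    - [[0.0015,0.0005,0.04],-0.011]
    - [[0.0015,0.0005,0.04],-0.011]
    - [[0.0015,0.0005,0.04],-0.011]
    - [[0,0,0.02],0]
    - [[0,0,0],0]
    - [[0,0,0],0]

```text
t: 9.4
tool_pos: [0.4522, -0.3248, 0.0912]
tool_rot: [-3.123, 0.339, -0.0]
contact_force: [0.4, -0.3, 0.1]
opening: 0.0853
grip_force: 0.0
```

drive_tool:
  rows:
    - [[0,0,0],0]
    - [[0,0,0],0]
    - [[0,0,0],0]
    - [[0,0,0],0]
    - [[0,0,0],0]
    - [[0,0,0],0]
    - [[0,0,0],0]
    - [[0,0,0],0]
  jaw: 1
  grip_force: 30

```text
t: 10.2
tool_pos: [0.4513, -0.3251, 0.0904]
tool_rot: [-3.122, 0.342, 0.001]
contact_force: [-0.2, 0.6, 0.1]
opening: -0.0001
grip_force: 0.0
```

The fingers closed above the handles. I'll reopen, lower and retry.

drive_tool:
  rows:
    - [[0,0,-0.005],0]
    - [[0,0,0],0]
    - [[0,0,0],0]
    - [[0,0,0],0]
    - [[0,0,0],0]
    - [[0,0,0],0]
    - [[0,0,0],0]
  jaw: 0

```text
t: 10.9
tool_pos: [0.4516, -0.3254, 0.0958]
tool_rot: [-3.123, 0.342, 0.0]
contact_force: [0.3, 0.4, 0.1]
opening: 0.0852
grip_force: 0.0
```

```bash
python3 - <<'E'
from h import *
shot('wrist','w9'); o=ctrl.get_obs(); print(o['tool_pos'],o['opening'])
pr=proj('w9',[[.4995,-.3359,.02]])[0]; print('pred hinge',pr)
i=cv2.imread('pics/w9.png'); g=cv2.cvtColor(i,cv2.COLOR_BGR2HSV)
x,y=pr.astype(int); c=i[max(0,y-60):y+60,x-60:x+60]
m=(i.min(2)>135).astype(np.uint8); n,l,s,cc=cv2.connectedComponentsWithStats(m)
for k in range(1,n):
    if s[k,4]>60: print(s[k],cc[k])
E
```

```text
[ 0.45164169 -0.32539831  0.09586483] 0.08509552128695635
pred hinge [323.5827069  178.50059156]
[306 160  35  35 956] [323.01046025 177.26882845]
[132 362  19  14 170] [143.38235294 367.47058824]
[500 362  21  14 179] [507.55307263 367.53631285]
```

drive_tool:
  rows:
    - [[0,0,0.01],0]
    - [[0,0,0.009],0]
    - [[0,0,0],0]

```text
t: 11.25
tool_pos: [0.4505, -0.3244, 0.0745]
tool_rot: [-3.12, 0.342, 0.005]
contact_force: [-0.3, 1.1, -0.8]
opening: 0.0856
grip_force: 0.0
```

drive_tool:
  rows:
    - [[0,0,0],0]
    - [[0,0,0],0]
    - [[0,0,0],0]
    - [[0,0,0],0]
    - [[0,0,0],0]
    - [[0,0,0],0]
    - [[0,0,0],0]
    - [[0,0,0],0]
  jaw: 1
  grip_force: 30

```text
t: 12.05
tool_pos: [0.4533, -0.327, 0.0804]
tool_rot: [3.12, -0.341, 0.006]
contact_force: [-3.3, 1.9, 11.9]
opening: 0.0127
grip_force: 30.6
```

drive_tool:
  rows:
    - [[0,0,-0.03],0]
    - [[0,0,-0.045],0]
    - [[0,0,-0.045],0]
    - [[0,0,-0.03],0]
    - [[0,0,0],0]
    - [[0,0,0],0]

```text
t: 12.65
tool_pos: [0.4518, -0.3255, 0.2276]
tool_rot: [3.122, -0.342, 0.002]
contact_force: [-0.3, 1.0, -0.9]
opening: 0.0125
grip_force: 29.5
```

```bash
python3 - <<'E'
from h import *
shot('wrist','w10'); o=ctrl.get_obs(); print(o['tool_pos'],o['tool_rot'],o['opening'],o['grip_force'],o['contact_force'])
i=cv2.imread('pics/w10.png')
m=(i.min(2)>135).astype(np.uint8); n,l,s,cc=cv2.connectedComponentsWithStats(m)
R=Ro.from_rotvec(o['tool_rot']).as_matrix()
for k in range(1,n):
    if s[k,4]>60:
        print(s[k],cc[k]); 
        for dz in (.05,.06,.07): print('  tool frame if depth',dz,(R.T@(onz('w10',cc[k],o['tool_pos'][2]-dz)-o['tool_pos'])).round(4))
E
```

```text
[ 0.45118044 -0.32498126  0.22583307] [-3.12191934e+00  3.42012742e-01  1.99203956e-03] 0.0125752814597541 29.50842171907425 [ 0.06527581  0.73178893 -1.42104169]
[  35    0   40   97 1317] [54.74715262 46.7904328 ]
  tool frame if depth 0.05 [ 0.0899 -0.0736  0.0499]
  tool frame if depth 0.06 [ 0.0916 -0.0798  0.0599]
  tool frame if depth 0.07 [ 0.0933 -0.0859  0.0699]
[ 305  149   40   40 1215] [324.77201646 168.57613169]
  tool frame if depth 0.05 [0.0559 0.0009 0.0499]
  tool frame if depth 0.06 [0.0548 0.0009 0.0599]
  tool frame if depth 0.07 [0.0538 0.0009 0.0699]
[  0 226  71  97 645] [ 32.11937984 273.95503876]
  tool frame if depth 0.05 [ 0.0233 -0.092   0.05  ]
  tool frame if depth 0.06 [ 0.0195 -0.0996  0.0601]
  tool frame if depth 0.07 [ 0.0158 -0.1073  0.0701]
[286 337  13  13  80] [294.2125 341.4625]
  tool frame if depth 0.05 [ 0.0004 -0.009   0.05  ]
  tool frame if depth 0.06 [-0.0052 -0.0098  0.06  ]
  tool frame if depth 0.07 [-0.0108 -0.0106  0.07  ]
[353 337  13  13  81] [356.74074074 341.45679012]
  tool frame if depth 0.05 [0.0004 0.0113 0.05  ]
  tool frame if depth 0.06 [-0.0052  0.0121  0.06  ]
  tool frame if depth 0.07 [-0.0108  0.0129  0.07  ]
```

```bash
python3 - <<'E'
from h import *
o=ctrl.get_obs();R=Ro.from_rotvec(o['tool_rot']).as_matrix();d=np.array([.57,-.19,.226])-o['tool_pos'];n=12
hd=np.degrees(np.arctan2(R[1,1],R[0,1]));a=-np.radians(-9.6-hd)
print(o['tool_pos'],hd,a/n)
for i in range(n): print((Ro.from_rotvec([0,0,-a*i/n]).as_matrix()@(R.T@d)/n).round(4).tolist())
E
```

```text
[ 0.45118044 -0.32498126  0.22583307] -102.50391309451301 -0.13512326429049384
[0.0072, -0.0131, -0.0]
[0.0089, -0.012, -0.0]
[0.0105, -0.0107, -0.0]
[0.0118, -0.0092, -0.0]
[0.013, -0.0075, -0.0]
[0.0139, -0.0057, -0.0]
[0.0145, -0.0038, -0.0]
[0.0149, -0.0018, -0.0]
[0.015, 0.0002, -0.0]
[0.0148, 0.0022, -0.0]
[0.0144, 0.0042, -0.0]
[0.0137, 0.0061, -0.0]
```

drive_tool:
  rows:
    - [[0.007,-0.013,0],-0.135]
    - [[0.009,-0.012,0],-0.135]
    - [[0.0105,-0.0105,0],-0.135]
    - [[0.012,-0.009,0],-0.135]
    - [[0.013,-0.0075,0],-0.135]
    - [[0.014,-0.0055,0],-0.135]
    - [[0.0145,-0.004,0],-0.135]
    - [[0.015,-0.002,0],-0.135]
    - [[0.015,0,0],-0.135]
    - [[0.015,0.002,0],-0.135]

```text
t: 13.7
tool_pos: [0.5499, -0.2117, 0.2236]
tool_rot: [-2.643, -1.689, 0.004]
contact_force: [-0.2, -0.3, -0.5]
opening: 0.0123
grip_force: 29.5
```

drive_tool:
  rows:
    - [[0.0145,0.004,0],-0.135]
    - [[0.0135,0.006,0],-0.135]
    - [[0,0,0.02],0]
    - [[0,0,0.02],0]
    - [[0,0,0.005],0]
    - [[0,0,0],0]
    - [[0,0,0],0]

```text
t: 14.4
tool_pos: [0.5702, -0.1904, 0.1817]
tool_rot: [-2.401, -2.025, 0.0]
contact_force: [0.2, 0.4, -0.1]
opening: 0.0122
grip_force: 29.5
```

```bash
python3 - <<'E'
from h import *
shot('wrist','w11');shot('scene','s11')
plan([.5815,-.1213,.1805],-9.6)
l=-np.array([np.cos(1.4035),np.sin(1.4035),0]);u=l*.5+np.array([0,0,.866]);f=np.array([.6073,.02615,.03])
print(proj('w11',[f+u*.105,f+u*.069,f]), proj('s11',[f+u*.105,f]))
a=cv2.imread('pics/w11.png')[:450,60:580]
b=cv2.imread('pics/s11.png')[205:305,290:410]
cv2.imwrite('pics/c11.png',np.hstack([cv2.resize(a,(400,346)),cv2.resize(b,(400,346),interpolation=cv2.INTER_CUBIC)]))
E
```

```text
t 14.5 tool [ 0.5707 -0.1907  0.183 ] q [-0.45  0.1   1.77  0.    1.27 -0.28] n 2 min 2
[[[0.0351, -0.0005, 0.0012], np.float64(-0.0008)], [[0.0351, -0.0005, 0.0012], np.float64(-0.0008)]]
[[ 329.44464578 -260.50738604]
 [ 328.65046668 -242.76831515]
 [ 327.75562835 -222.48519707]] [[353.864745   248.01667163]
 [369.3683504  271.50647728]]
```

View pics/c11.png

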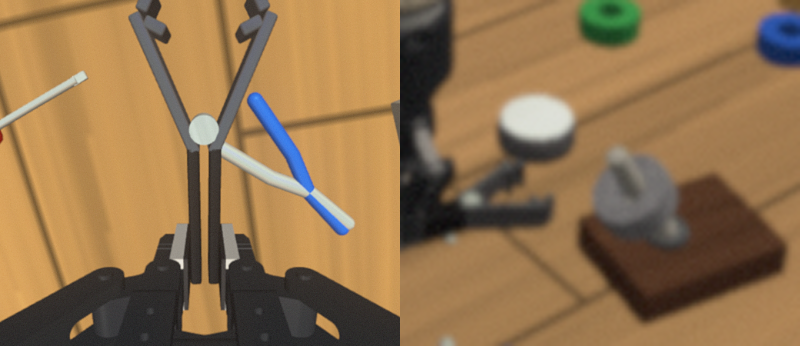

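The clamp is held fully open and symmetric, hinge at (204,129) in the left crop. The wheel looks seated in the right crop. Advancing level onto the pin.

drive_tool:
  rows:
    - [[0.012,0,0.001],0]
    - [[0.012,0,0.0015],0]
    - [[0.012,0,0],0]
    - [[0.01,0,0],0]
    - [[0.008,0,0],0]
    - [[0.006,0,0],0]
    - [[0.005,0,0],0]
    - [[0.005,-0.001,0],0]
    - [[0,0,0],0]

```text
t: 15.4
tool_pos: [0.581, -0.1207, 0.1793]
tool_rot: [-2.4, -2.026, 0.0]
contact_force: [-0.2, 0.2, -0.6]
opening: 0.0125
grip_force: 29.5
```

```bash
python3 - <<'E'
from h import *
shot('wrist','w12'); o=ctrl.get_obs(); print(o['contact_force'],o['wrist_torque'],o['opening'])
plan([.5815,-.1213,.1805],-9.6)
i=cv2.imread('pics/w12.png')
m=(i.min(2)>135).astype(np.uint8); n,l,s,cc=cv2.connectedComponentsWithStats(m)
for k in range(1,n):
    if s[k,4]>60: print(s[k],cc[k])
l=-np.array([np.cos(1.4035),np.sin(1.4035),0]);u=l*.5+np.array([0,0,.866]);f=np.array([.6073,.02615,.03])
print(proj('w12',[f+u*.105,f+u*.069]))
# beige/bright pin columns in top rows
for r in (2,15,30,45,60,75,90): 
    g=cv2.cvtColor(i,cv2.COLOR_BGR2HSV)[r]; c=np.where((g[:,1]<60)&(g[:,2]>110))[0]; c=c[(c>150)&(c<500)]; print(r,c.min() if len(c) else None,c.max() if len(c) else None,len(c))
E
```

```text
[ 0.44466776 -0.00542991 -1.20156323] [-0.0641616   0.01423994 -0.00049095] 0.012548793545752142
t 15.45 tool [ 0.581  -0.121   0.1794] q [-0.33  0.09  1.79 -0.    1.26 -0.16] n 1 min 1
[[[-0.0002, 0.0006, -0.0011], np.float64(-0.0012)]]
[  0   0  23  42 645] [ 8.46821705 15.66976744]
[267   0  16  21 107] [272.1588785    8.19626168]
[ 271    0  100   73 3249] [323.43336411  25.24376731]
[292  46  20  24 104] [301.74038462  57.09615385]
[ 305  148   40   41 1224] [324.71405229 168.38398693]
[  64  219  121   69 1178] [125.51867572 252.65874363]
[ 573  235   67  170 8124] [613.00923191 314.74864599]
[282 291  21  59 712] [292.66573034 317.5997191 ]
[349 291  22  59 718] [358.36072423 317.7632312 ]
[387 317  56  37 880] [412.55909091 337.54090909]
[[332.88867344  17.62444001]
 [331.51152123 -17.08709511]]
2 243 414 126
15 267 410 116
30 236 414 167
45 243 407 104
60 249 401 114
75 257 393 43
90 260 387 20
```

```bash
python3 - <<'E'
from h import *
o=ctrl.get_obs();R=Ro.from_rotvec(o['tool_rot']).as_matrix();P=lambda v:o['tool_pos']+R@np.array(v)
l=-np.array([np.cos(1.4035),np.sin(1.4035),0]);u=l*.5+np.array([0,0,.866]);f=np.array([.6073,.02615,.03]);b=np.cross(u,np.cross(l,[0,0,1]))
print('seat',proj('w12',[P([.103,.001,.060]),P([.103,.001,.070])]),'hinge',proj('w12',P([.055,.001,.060])))
print('tip lower edge',proj('w12',[f+u*.099+b*.008,f+u*.103+b*.006,f+u*.105]))
i=cv2.imread('pics/w12.png')
for r in range(0,96,6):
    print(r,' '.join('%d,%d'%(i[r,c].mean(),int(i[r,c,2])-int(i[r,c,0])) for c in range(270,386,7)))
E
```

```text
seat [[331.81790085  -3.83091748]
 [331.33835049   5.52869435]] hinge [[331.11069486 167.41546979]]
tip lower edge [[332.33096616  38.70267595]
 [332.5675119   36.80797552]
 [332.88867344  17.62444001]]
0 145,4 147,8 135,3 134,4 101,2 116,12 185,24 195,22 189,24 186,22 185,27 188,18 168,23 104,3 99,1 128,5 52,3
6 147,6 121,5 140,3 130,1 116,1 163,24 177,27 189,29 186,23 181,24 180,26 181,24 169,21 99,0 121,5 126,3 52,6
12 141,6 136,6 141,5 148,3 148,3 169,24 178,24 180,29 179,24 177,25 178,24 177,26 143,20 103,5 129,4 135,2 57,7
18 138,5 132,6 136,7 143,6 154,4 171,25 174,26 178,26 176,28 176,24 178,25 175,25 124,18 154,6 134,6 127,6 80,7
24 132,4 138,6 154,7 143,4 138,3 165,15 136,17 166,23 166,21 169,25 163,24 168,25 162,21 136,2 123,5 136,5 122,3
30 102,-7 122,3 132,2 134,5 130,5 144,4 161,23 161,24 158,23 161,19 158,25 126,15 165,22 136,6 136,9 100,-6 107,-20
36 108,-13 77,7 142,10 138,4 152,5 135,1 142,9 147,21 141,20 156,22 116,18 170,23 135,-1 137,7 123,3 99,-11 104,-12
42 98,1 42,8 127,5 141,5 133,4 134,5 142,5 141,2 162,21 166,22 142,11 149,7 119,6 133,5 55,5 70,5 95,4
48 56
[... 233 characters left out ...]
39,0 132,5 146,9 122,4 152,4 128,5 138,6 132,6 128,8 119,5 123,5 52,19
66 150,114 142,109 148,107 146,109 139,7 127,6 137,8 150,5 132,6 129,5 136,7 139,7 133,6 145,7 116,7 147,107 57,8
72 105,70 145,108 149,108 143,108 144,110 135,90 121,11 134,2 128,6 136,6 123,6 133,5 120,36 142,108 138,103 145,106 81,10
78 60,12 145,111 147,113 146,112 138,113 141,104 147,112 150,112 147,112 109,87 100,74 146,109 146,106 140,110 137,104 78,39 113,-7
84 99,11 146,109 144,112 148,107 144,113 145,106 144,111 147,115 146,106 118,85 101,69 139,104 143,110 143,106 139,101 56,7 111,-12
90 109,-6 75,20 147,111 149,109 142,112 140,113 148,113 147,113 146,110 120,91 94,65 129,102 147,109 144,106 138,102 98,8 109,-6
```

drive_tool:
  rows:
    - [[0.002,0.001,0.004],0]
    - [[0.002,0.001,0.004],0]
    - [[0.002,0,0.004],0]
    - [[0.001,0,0.003],0]
    - [[0,0,0],0]

```text
t: 15.95
tool_pos: [0.5841, -0.1157, 0.1644]
tool_rot: [2.4, 2.025, -0.003]
contact_force: [-2.1, -4.3, 2.0]
opening: 0.0125
grip_force: 29.7
```

drive_tool:
  rows:
    - [[0.0002,0,0.0045],0]
    - [[0.0002,0,0.0045],0]
    - [[0.0006,0,0.0045],0]
    - [[0.0006,0,0.0045],0]
    - [[0,0,0],0]

```text
t: 16.45
tool_pos: [0.5844, -0.1134, 0.1459]
tool_rot: [2.401, 2.025, -0.001]
contact_force: [-0.5, -4.1, 2.0]
opening: 0.0126
grip_force: 30.0
```

drive_tool:
  rows:
    - [[0.0008,0,0.0044],0]
    - [[0.0008,0,0.0044],0]
    - [[0.0012,0,0.0043],0]
    - [[0.0012,0,0.0043],0]
    - [[0.0015,0,0.0042],0]
    - [[0.0015,0,0.0042],0]
    - [[0,0,0],0]

```text
t: 17.15
tool_pos: [0.5852, -0.1055, 0.1196]
tool_rot: [-2.4, -2.025, 0.0]
contact_force: [-0.2, -2.8, 0.3]
opening: 0.0122
grip_force: 30.4
```

```bash
python3 - <<'E'
from h import *
shot('wrist','w13');shot('scene','s13'); o=ctrl.get_obs(); print(o['contact_force'],o['wrist_torque'],o['opening'])
R=Ro.from_rotvec(o['tool_rot']).as_matrix()
i=cv2.imread('pics/w13.png')
m=(i.min(2)>135).astype(np.uint8); n,l,s,cc=cv2.connectedComponentsWithStats(m)
for k in range(1,n):
    if s[k,4]>300 and 280<cc[k][0]<370:
        print(s[k],cc[k])
        for D in (.03,.04,.05): print(D,(R.T@(onz('w13',cc[k],o['tool_pos'][2]-D)-o['tool_pos'])).round(4))
E
```

```text
[-0.58395185 -2.32199434  0.57182053] [-0.20454934 -0.0008069  -0.04017678] 0.012284563366234012
[  231     0   170   113 10930] [323.18774016  47.97813358]
0.03 [ 0.0842 -0.0014  0.03  ]
0.04 [ 0.0858 -0.0015  0.04  ]
0.05 [ 0.0874 -0.0015  0.05  ]
[ 304  149   47   80 2914] [327.23713109 189.66163349]
0.03 [ 0.0528 -0.0005  0.03  ]
0.04 [ 0.0512 -0.0004  0.04  ]
0.05 [ 0.0496 -0.0004  0.05  ]
[281 291  22  59 764] [292.65837696 317.45942408]
0.03 [ 0.0195 -0.0094  0.03  ]
0.04 [ 0.0145 -0.0102  0.04  ]
0.05 [ 0.0096 -0.0111  0.05  ]
[349 291  22  59 773] [358.3622251  317.35963777]
0.03 [0.0195 0.0077 0.03  ]
0.04 [0.0146 0.0085 0.04  ]
0.05 [0.0097 0.0094 0.05  ]
```

```bash
python3 - <<'E'
from h import *
o=ctrl.get_obs();R=Ro.from_rotvec(o['tool_rot']).as_matrix();p=o['tool_pos']
i=cv2.imread('pics/w13.png'); m=(i.min(2)>135)
for r in range(145,235,6): c=np.where(m[r,290:365])[0]+290; print(r,c.min() if len(c) else 0,c.max() if len(c) else 0,end=' | ')
print()
t=np.linspace(0,6.28,60)
for rad in (.0055,.006,.0065):
  for th in (0,15,20,25,30,35):
    a=np.radians(th);pts=[]
    for k in t:
        v=np.array([.0548+rad*np.cos(k),rad*np.sin(k),.060-.068]); 
        w=np.array([v[0]*np.cos(a)+v[2]*np.sin(a),v[1],-v[0]*np.sin(a)+v[2]*np.cos(a)+.068]); pts.append(p+R@w)
    e=proj('w13',pts); print(rad,th,'w %.1f rows %.1f %.1f'%(np.ptp(e[:,0]),e[:,1].min(),e[:,1].max()))
E
```

```text
145 0 0 | 151 317 336 | 157 311 343 | 163 310 345 | 169 309 345 | 175 309 346 | 181 309 346 | 187 308 347 | 193 309 347 | 199 308 346 | 205 305 349 | 211 304 350 | 217 307 347 | 223 311 342 | 229 0 0 | 
0.0055 0 w 36.0 rows 149.3 185.6
0.0055 15 w 39.9 rows 168.6 205.4
0.0055 20 w 41.2 rows 179.3 215.1
0.0055 25 w 42.4 rows 192.4 226.5
0.0055 30 w 43.7 rows 207.8 239.4
0.0055 35 w 44.8 rows 225.4 253.8
0.006 0 w 39.3 rows 147.7 187.2
0.006 15 w 43.5 rows 166.8 206.9
0.006 20 w 44.9 rows 177.6 216.7
0.006 25 w 46.3 rows 190.7 227.9
0.006 30 w 47.7 rows 206.2 240.7
0.006 35 w 48.9 rows 224.0 255.0
0.0065 0 w 42.6 rows 146.0 188.8
0.0065 15 w 47.1 rows 165.1 208.5
0.0065 20 w 48.7 rows 175.9 218.2
0.0065 25 w 50.2 rows 189.0 229.4
0.0065 30 w 51.6 rows 204.6 242.1
0.0065 35 w 53.0 rows 222.6 256.1
```

drive_tool:
  rows:
    - [[0,0,0],0]
    - [[0,0,0],0]
    - [[0,0,0],0]
    - [[0,0,0],0]
    - [[0,0,0],0]
    - [[0,0,0],0]
    - [[0,0,0],0]
  jaw: 0

```text
t: 17.95
tool_pos: [0.5856, -0.1061, 0.1206]
tool_rot: [-2.401, -2.026, -0.0]
contact_force: [0.1, -0.7, -1.0]
opening: 0.0854
grip_force: 0.0
```

```bash
python3 - <<'E'
from h import *
shot('wrist','w14'); o=ctrl.get_obs(); print(o['contact_force'],o['tool_pos'],o['opening'])
i=cv2.imread('pics/w14.png'); m=(i.min(2)>135)
for r in range(90,260,8): c=np.where(m[r,280:375])[0]+280; print(r,c.min() if len(c) else 0,c.max() if len(c) else 0,end=' | ')
# dark handles by row
g=i.max(2)
print()
for r in range(150,380,15):
    c=np.where(g[r,200:450]<75)[0]+200; print(r,[ (int(x[0]),int(x[-1])) for x in np.split(c,np.where(np.diff(c)>3)[0]+1) if len(x)>3])
E
```

```text
[-0.22684076 -0.04525429  0.20861867] [ 0.58563548 -0.10608695  0.12063789] 0.08548192745005549
90 289 356 | 98 294 338 | 106 348 348 | 114 0 0 | 122 0 0 | 130 0 0 | 138 0 0 | 146 0 0 | 154 311 336 | 162 309 340 | 170 308 341 | 178 307 341 | 186 307 342 | 194 307 342 | 202 304 343 | 210 301 345 | 218 303 343 | 226 313 333 | 234 0 0 | 242 0 0 | 250 0 0 | 258 0 0 | 
150 [(287, 300), (346, 360)]
165 [(291, 303), (344, 355)]
180 [(297, 302), (344, 351)]
195 []
210 []
225 []
240 [(288, 306), (340, 360)]
255 [(285, 303), (344, 363)]
270 [(282, 299), (347, 365)]
285 [(280, 296), (351, 368)]
300 [(277, 293), (354, 371)]
315 [(275, 289), (358, 373)]
330 [(274, 286), (361, 374)]
345 [(273, 282), (365, 375)]
360 []
375 []
```

drive_tool:
  rows:
    - [[0,0,-0.01],0]
    - [[-0.005,0,-0.02],0]
    - [[-0.01,0,-0.03],0]
    - [[-0.02,0,-0.04],0]
    - [[-0.04,0,-0.02],0]
    - [[-0.04,0,0],0]
    - [[-0.02,0,0],0]
    - [[0,0,0],0]
    - [[0,0,0],0]
    - [[0,0,0],0]

```text
t: 19.0
tool_pos: [0.563, -0.2382, 0.2406]
tool_rot: [-2.4, -2.027, -0.0]
contact_force: [0.4, -0.5, -0.3]
opening: 0.085
grip_force: 0.0
```

```bash
python3 - <<'E'
from h import *
shot('wrist','w15');shot('scene','s15');shot('top','t15'); o=ctrl.get_obs(); print(o['contact_force'],o['tool_pos'],o['t'])
i=cv2.imread('pics/w15.png'); g=cv2.cvtColor(i,cv2.COLOR_BGR2HSV)
l=-np.array([np.cos(1.4035),np.sin(1.4035),0]);u=l*.5+np.array([0,0,.866]);f=np.array([.6073,.02615,.03]);a=np.cross(l,[0,0,1]);b=np.cross(u,a)
S=f+u*.08
q=.18/2
names=['tip','seat top','hinge top','hinge bottom']
X=[f+u*.105,S+u*.01,S+.048*b+u*.01,S+.048*b-u*.01]
hl=[S+b*(.048+.066*np.cos(t))+a*.066*np.sin(t) for t in (.3,-.3)]
for f_ in('w15','t15','s15'): print(f_,proj(f_,X+hl).round(1).tolist())
m=(i.min(2)>135).astype(np.uint8); n,L,s,cc=cv2.connectedComponentsWithStats(m)
for k in range(1,n):
    if s[k,4]>80: print(s[k],cc[k])
x=proj('w15',X[2])[0].astype(int); x0=x[0]-90; print('crop')
gg=i.max(2)
for r in range(max(0,x[1]-120),min(480,x[1]+150),12):
    c=np.where((gg[r,max(0,x0):x0+180]<80))[0]+max(0,x0); print(r,[(int(v[0]),int(v[-1])) for v in np.split(c,np.where(np.diff(c)>3)[0]+1) if len(v)>2])
E
```

```text
[ 0.18720023  0.11489374 -0.9188652 ] [ 0.56310789 -0.23806159  0.24046971] 19.15
w15 [[326.2, -270.5], [326.2, -264.0], [326.1, -124.9], [326.0, -127.8], [292.3, 9.2], [359.6, 9.2]]
t15 [[324.6, 170.6], [320.9, 171.9], [341.1, 178.1], [336.1, 179.5], [362.2, 195.3], [364.8, 177.6]]
s15 [[353.9, 248.0], [356.2, 251.6], [340.7, 264.3], [344.0, 268.7], [318.3, 278.5], [325.9, 288.0]]
[ 88  21 109  69 800] [144.1225  53.4125]
[  545    22    95   186 12748] [600.18206778 111.54737998]
[ 330   98  110   67 1512] [381.7797619  130.96097884]
[442 156  50  49 594] [468.26430976 181.05555556]
[131 361  21  15 180] [143.27777778 367.45      ]
[501 362  20  14 172] [507.65116279 367.43604651]
[434 365  26  85 681] [446.33333333 406.03817915]
[462 399   9  20  90] [466.13333333 408.17777778]
crop
0 [(295, 301), (348, 355)]
12 [(293, 299), (349, 356)]
24 [(291, 298), (351, 358)]
```

drive_tool:
  rows:
    - [[0.04,0,-0.03],0]
    - [[0.04,0,-0.03],0]
    - [[0.03,0,-0.02],0]
    - [[0,0,0],0]
    - [[0,0,0],0]
    - [[0,0,0],0]

```text
t: 19.75
tool_pos: [0.5809, -0.1309, 0.3191]
tool_rot: [-2.4, -2.025, 0.002]
contact_force: [-0.6, -0.3, -0.3]
opening: 0.0854
grip_force: 0.0
```

```bash
cat > chk.py <<'E'
from h import *
from scipy.optimize import minimize
n='w16'; shot('wrist',n)
i=cv2.imread(f'pics/{n}.png')
l=-np.array([np.cos(1.4035),np.sin(1.4035),0]);u=l*.5+np.array([0,0,.866]);f=np.array([.6073,.02615,.03]);a=np.cross(l,[0,0,1]);b=np.cross(u,a)
S=f+u*.08
print('pred tip,seat,hinge,end', proj(n,[f+u*.105,S,S+.048*b+.01*u,S+.114*b]).round(0).tolist())
h=proj(n,S+.048*b+.01*u)[0].astype(int)
y0,x0=max(0,h[1]-90),h[0]-70; c=i[y0:h[1]+110,x0:x0+140].astype(int)
# class map: bright neutral '#', dark 'o', wood '.', mid neutral '+', warm pin '*'
mx,mn=c.max(2),c.min(2); d=c[...,2]-c[...,0]
ch=np.full(mx.shape,'.'); ch[(d<60)]='+'; ch[(d<60)&(mx<85)]='o'; ch[(d<14)&(mn>140)]='#'; ch[(d>=14)&(d<40)&(mn>110)]='*'
print(y0,x0)
for r in range(0,ch.shape[0],4): print('%3d '%(y0+r)+''.join(ch[r,::2]))
E
python3 chk.py
```

```text
pred tip,seat,hinge,end [[327.0, 55.0], [327.0, 39.0], [327.0, 115.0], [327.0, 181.0]]
24 256
 24 ....++++++++..+++++++++++++++++***********+++++++++++++++++++++++++...
 28 .....+++++++++++++++++++++oo+++**********+ooo++++++++++++++++++++++...
 32 .....++++++++++++++++++++oo+oo+**********+oo+oo++++++++++++++++++++...
 36 .....+++++++++++++++++++oo+++++**********+o+++o++++++++++++++++++++...
 40 .....++++++++++++++++++oo++oo+************ooo+o+++++++++++++.++++++...
 44 .....++++++++.++++++++++++ooo+***######***+ooo+o++++++++++++.++++.+...
 48 .....o+++++++++++++++++oooo++*************+ooooo+++++++++++++++++++...
 52 .....+.++++++++++++++o++o++o+*************+o++o+++++++++++++++.+++....
 56 .....o+++++++++++++++o+oo++o+***********+*+o+o+++o++++++++++++++++....
 60 .....o+++o++++++++++++++oooo++*+*******+*+ooooo++o+++++++++++.++++....
 64 .....++++o++++.+++++++oo+oo+++++***+***+++++oo+o+++++++.++.++++++.....
 68 ......oooooooooooooo+++oo+oo+++++++++++++++oooo+++++ooooooooooooo+....
 72 ......................++oooo+++++++++++++++oo++o++.....++.++.+........
 76 ........................o++
[... 2043 characters left out ...]
oo+......................
188 .......................+oo+.................+ooo......+++.............
192 ........................oo...................ooo....+++++++...........
196 ...............................................+....++++++++..........
200 .....................................................+++++++++........
204 .......................................................++++++++.......
208 ................................................+.......+++++++++.....
212 ................................................+.........++++++++....
216 .................................................+.........+++++++++..
220 .................................................++++.......+++++++++.
```

```bash
python3 - <<'E'
from h import *
n='w16'
l=-np.array([np.cos(1.4035),np.sin(1.4035),0]);z=np.array([0,0,1.]);f=np.array([.6073,.02615,.03]);u=l*.5+z*.866
for s in (.078,.083,.09):
  for th in (10,20,25,30,35):
    t=np.radians(th);x=l*np.cos(t)-z*np.sin(t);w=l*np.sin(t)+z*np.cos(t);S=f+u*s
    print(s,th,'jawtip,hinge rivet near edge,handle end(top,bot):',proj(n,[S-.008*x+.01*w,S+.054*x+.01*w,S+.112*x+.01*w,S+.112*x-.01*w])[:,1].round(0),'rivet w',round(float(np.ptp(proj(n,[S+.048*x+.01*w+np.cross(l,z)*.006,S+.048*x+.01*w-np.cross(l,z)*.006])[:,0])),1))
E
```

```text
0.078 10 jawtip,hinge rivet near edge,handle end(top,bot): [ 24. 126. 207. 197.] rivet w 18.1
0.078 20 jawtip,hinge rivet near edge,handle end(top,bot): [ 27. 125. 197. 185.] rivet w 17.6
0.078 25 jawtip,hinge rivet near edge,handle end(top,bot): [ 29. 123. 192. 178.] rivet w 17.3
0.078 30 jawtip,hinge rivet near edge,handle end(top,bot): [ 31. 121. 185. 170.] rivet w 17.1
0.078 35 jawtip,hinge rivet near edge,handle end(top,bot): [ 33. 118. 178. 162.] rivet w 16.9
0.083 10 jawtip,hinge rivet near edge,handle end(top,bot): [ 27. 130. 211. 201.] rivet w 18.3
0.083 20 jawtip,hinge rivet near edge,handle end(top,bot): [ 30. 128. 202. 189.] rivet w 17.8
0.083 25 jawtip,hinge rivet near edge,handle end(top,bot): [ 32. 127. 196. 182.] rivet w 17.5
0.083 30 jawtip,hinge rivet near edge,handle end(top,bot): [ 34. 125. 189. 174.] rivet w 17.3
0.083 35 jawtip,hinge rivet near edge,handle end(top,bot): [ 36. 122. 182. 166.] rivet w 17.1
0.09 10 jawtip,hinge rivet near edge,handle end(top,bot): [ 31. 135. 218. 207.] rivet w 18.6
0.09 20 jawtip,hinge rivet near edge,handle end(top,bot): [ 34. 134. 208. 194.] rivet w 18.1
0.09 25 jawtip,hinge rivet near edge,handle end(top,bot): [ 36. 132. 202. 187.] rivet w 17.9
0.09 30 jawtip,hinge rivet near edge,handle end(top,bot): [ 38. 130. 195. 179.] rivet w 17.6
0.09 35 jawtip,hinge rivet near edge,handle end(top,bot): [ 40. 127. 187. 171.] rivet w 17.4
```

```bash
python3 -c "
from station import ctrl
print(ctrl.finish_job())"
```

```text
the job is handed in; nothing more can be done
None
```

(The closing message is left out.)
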